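# Hang the amber sample on the drying rail

### The arm

A 6-joint arm with a two-finger parallel gripper is mounted at the origin on the work surface. World frame = base frame: x ahead of the robot, y to its left, z up, the work surface at z = 0. Lengths are in m, angles in rad, forces in N, time in s.
With the tool pointing down it reaches from about 0.3 to 0.875 m from the base axis. Payload 4.2 kg.
Tool frame: the origin (TCP) lies between the finger pads; the fingertips stand bot.tip_extent ahead of it and the grasp point (between the pads) lies 11 mm behind it (bot.tip_extent is the distance from the TCP to the fingertips, in m); z points along the fingers, y is the direction in which the jaws open and shut (so a half turn about z gives the same grasp; the last joint's range is limited). The gripper opens to 85 mm and grips with 20 to 120 N. Pads are 22 mm wide; open, the fingers measure 114 mm over their backs; the gripper's body (76 mm by 85 mm) begins 54 mm behind the grasp point. The pads swing forward as they close: fully open they stand 13 mm farther back than shut.
Start: joints at [-1.233, 0.32, 1.565, -0, 1.257, -0.02], TCP at [0.201, -0.539, 0.239] pointing down, gripper open.
Joint ranges: [-3.11, 3.11], [-0.84, 2.01], [0.21, 2.61], [-1.34, 4.49], [0.05, 2.63], [-2.56, 2.56]. Speed limits (rad/s): [2.57, 2.57, 3.14, 3.14, 3.14, 3.14].

### API

Orientations are given as a unit quaternion [x, y, z, w].
In Python, from rig import bot, capture, camera_model, close_job gives the robot as it stands. The module is installed in compiled form; this text tells all that it offers.
- The arm moves only by the shell command python3 -m jog 'ROWS' [OPENING] [FORCE]. ROWS is JSON, a list of rows, each a list of 2 entries, a list of its own where there are three numbers: the shift along the tool's x, y, z in m, then the turn, a rotation vector about the tool's x, y, z in rad. A call has 1 to 8 rows; each row shifts and turns the pose as measured when the row begins, along the tool's axes as they then stand; what a row does not reach is not made up. A row lasts 1/10 s, in which the tool goes at most 50 mm and 8.59 degrees, less where a joint would pass 70% of its speed; a pose out of reach is approached as far as the arm can. A call is refused whole if a number of a shift passes 0.05 or a number of a turn 0.15, either way. A call with a gripper value outside its range is refused whole. OPENING is the finger opening in m, from 0 to 0.0854, set as the call begins (- or left out, the last holds). The fingers move at their own pace and stop on an object; FORCE is the grip in N (left out, the last holds). Time passes only in rows, so rows that do not move let the fingers close. It gives the time, the measured TCP pose, the force and the opening at its end, in the units of the state.
- bot.read_state(): the state, without advancing time (a new reading comes with each control period).
- capture(name): name is "scene" or "top" or "wrist"; returns the picture (480x640x3 uint8, red, green, blue); there is no depth.
- camera_model(name): a dict with "K" (3x3 intrinsics, pixels), "extrinsics" (4x4, takes a point from camera to world coordinates); the wrist camera has in their place "tool_from_camera" (4x4, takes a point from camera to tool coordinates, whose origin is the TCP and whose axes are the flange's). Camera axes: x right, y down, z forward; pixel columns grow to the right and rows downward; lengths in m; the calibration is good to about 2 mm. A picture is of the moment at which its call begins: read the wrist's pose just before it. camera_model takes no time and is no camera call.
- close_job(): hands the job in, once; it reports no verdict.
The state is a dict: "t": time; "joint_pos": joint angles; "dq": joint speeds; "joint_torque": joint torques, N m; "position": TCP position; "ee_rot": TCP orientation; "ft_force": force on the tool from outside, world axes, zero at the start; "moment": the same for the moment, N m; "gripper_width": finger opening in m.
Only numpy, scipy, OpenCV 4.12 (cv2) and the standard library are available. Lean on these libraries where they do the work, as an engineer would, in place of code of your own. Each camera call takes 0.05 s, during which the arm holds its last target. There are 200 camera calls.

### The job

Take the sample carrier that holds the amber jar, hook it onto the drying rail at the green band, then slide it along the rail to the yellow band and leave it hanging there upright, square to the rail. Leave the carrier with the white jar where it stands.

Things in the scene. Friction and masses are not known exactly. Their poses are not given: they have to be found in the camera images.
- amber_carrier_grip (a point): Centre of the orange grip block (20x20x36 mm) on the hook of the carrier with the amber jar. z up, x to the hook's open side. 186 mm above the underside. Hook (24 mm wide): upright bar at x=-26; inverted-V roof under the block; lip at x=18 to 22 ending 56 mm below the point. Jar cap 108 mm below it. The rail enters between lip and cap from +x; hung, its axis lies 31 mm below the point, along y.
- white_carrier_grip (a point): Same point and axes on the other carrier, to be left standing: same shape, but a white jar, blue cap and blue grip block. Each carrier: loose, upright on the table, about 0.25 kg, an aluminium tray 60x60 mm, 18 high, with the jar fixed in it (44 mm across) and centred under the grip block. A loose amber jar, 74 mm high, without carrier, stands in the same row.
- green_band: Centre of the green band (30 mm long, flush) on the rail's axis; y along the rail, z up, x level, away from the robot. The rail: fixed level steel bar, 12 mm thick, 380 long, axis 180 mm above the table. Arms at its two ends run in +x to posts 80 mm behind it; its front, top and underside are free.
- yellow_band: Centre of the yellow band (30 mm long, flush) on the axis of the same rail; same axes. 160 to 240 mm from the green band, to its left or right; each band lies 80 to 120 mm from the rail's middle. The grip block is to end above this band.
Mind the look-alikes: they are no part of the job. What is shaped like the part that bears amber_carrier_grip but purple is not meant.

How it is judged:
By the outcome, as a careful person would: the job done as asked, in the order asked, and still so for the second after the job is handed in, with the robot touching nothing.
It also fails if it takes over 51 s, if anything falls off the work surface, if the arm or the gripper's body presses on something with over 40 N, if the wrist force passes 120 N, or if a joint passes its speed limit or range.

## Working session

There is one attempt and no reset: what is moved stays moved. The work goes in short steps, Python scripts to look and compute and a shell command to move; the robot and the scene stay as the last step left them, time stands still between calls to the robot, and variables do not carry over. Pictures are saved under pics/ and viewed, about 8 in all and at most 12, crops included, and the job is handed in when it is done.

```bash
mkdir -p pics; python3 - <<'E'
from rig import bot,capture,camera_model
import cv2,numpy as np
np.set_printoptions(precision=4,suppress=True)
print(bot.read_state(),bot.tip_extent)
for n in("scene","top"):
    im=capture(n);cv2.imwrite(f"pics/{n}0.png",im[:,:,::-1]);m=camera_model(n);print(n,m["K"],m["extrinsics"])
print(camera_model("wrist"))
E
```

```text
{'t': 0.0, 'joint_pos': array([-1.233 ,  0.3203,  1.5657, -0.    ,  1.2574, -0.02  ]), 'dq': array([-0.0001, -0.0007,  0.0001,  0.0005,  0.0004, -0.0002]), 'joint_torque': array([ -0.0003, -41.5528, -23.4163,   0.0002,   0.008 ,  -0.    ]), 'position': array([ 0.2012, -0.5382,  0.2385]), 'ee_rot': array([ 0.984 ,  0.178 , -0.0001, -0.0008]), 'ft_force': array([-0.0095,  0.4847, -0.1885]), 'moment': array([-0.0315,  0.0258, -0.0473]), 'gripper_width': 0.08553944029550493} 0.008
scene [[485.7996   0.     318.3719]
 [  0.     485.7996 241.7275]
 [  0.       0.       1.    ]] [[ 0.4132  0.7589 -0.5033  0.817 ]
 [ 0.9105 -0.3347  0.2428 -0.1471]
 [ 0.0158 -0.5586 -0.8293  0.682 ]
 [ 0.      0.      0.      1.    ]]
top [[503.2903   0.     313.7985]
 [  0.     503.2903 245.5149]
 [  0.       0.       1.    ]] [[-0.0098 -0.9941  0.1084  0.3984]
 [-0.9994  0.0132  0.0309 -0.0107]
 [-0.0321 -0.1081 -0.9936  0.8939]
 [ 0.      0.      0.      1.    ]]
{'K': array([[372.2735,   0.    , 315.9254],
       [  0.    , 372.2735, 236.4911],
       [  0.    ,   0.    ,   1.    ]]), 'tool_from_camera': array([[ 0.0003, -0.9446, -0.3282,  0.0848],
       [ 1.    ,  0.0003,  0.0002, -0.0007],
       [-0.0001, -0.3282,  0.9446, -0.1343],
       [ 0.    ,  0.    ,  0.    ,  1.    ]])}
```

View pics/scene0.png

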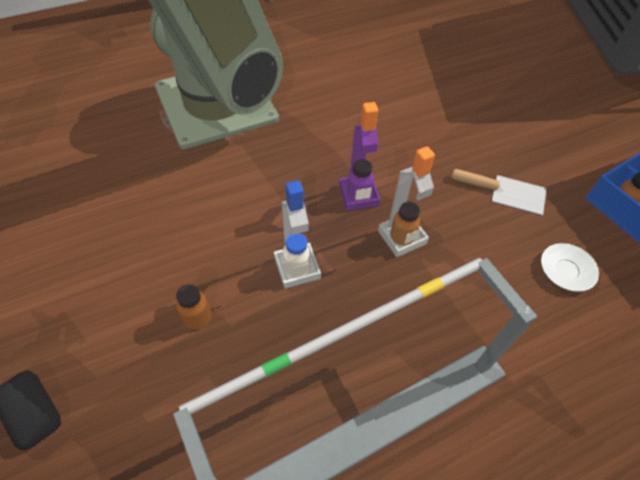

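View pics/top0.png

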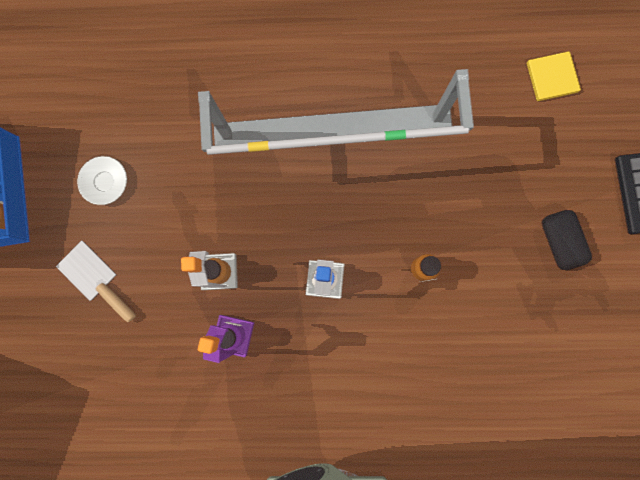

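Three carriers or jars could be meant: the aluminium carrier with amber jar and orange block (scene 424,160 / top 190,264), the purple look-alike (scene 370,115 / top 208,345) and the loose amber jar (scene 193,307). The first fits: aluminium, amber jar, orange grip. I'll triangulate it and confirm with one enlarged crop.

```bash
cat > h.py <<'E'
import numpy as np,cv2
from rig import bot,capture,camera_model
from scipy.spatial.transform import Rotation as R
np.set_printoptions(precision=4,suppress=True)
def cam(n,st=None):
    m=camera_model(n)
    if n!="wrist": return m["K"],m["extrinsics"]
    T=np.eye(4);T[:3,:3]=R.from_quat(st["ee_rot"]).as_matrix();T[:3,3]=st["position"]
    return m["K"],T@m["tool_from_camera"]
def ray(c,uv):
    K,T=c;d=T[:3,:3]@np.linalg.solve(K,[uv[0],uv[1],1]);return T[:3,3],d/np.linalg.norm(d)
def atz(c,uv,z):
    o,d=ray(c,uv);return o+d*(z-o[2])/d[2]
def tri(l):
    A=np.zeros((3,3));b=np.zeros(3);
    for o,d in l: P=np.eye(3)-np.outer(d,d);A+=P;b+=P@o
    x=np.linalg.solve(A,b);return x,[np.linalg.norm((np.eye(3)-np.outer(d,d))@(x-o)) for o,d in l]
def proj(c,p):
    K,T=c;q=K@(T[:3,:3].T@(np.asarray(p)-T[:3,3]));return q[:2]/q[2]
def blobs(im,lo,hi,amin=30):
    m=cv2.inRange(cv2.cvtColor(im,cv2.COLOR_RGB2HSV),lo,hi)
    n,L,s,c=cv2.connectedComponentsWithStats(m);return [(c[i].round(1),s[i].tolist()) for i in range(1,n) if s[i][4]>=amin]
E
python3 - <<'E'
from h import *
ims={n:cv2.imread(f"pics/{n}0.png")[:,:,::-1] for n in("scene","top")}
B={}
for n in ims:
    for k,(lo,hi) in dict(green=((50,120,60),(80,255,255)),yellow=((20,150,150),(32,255,255)),orange=((8,190,200),(18,255,255)),blue=((105,150,60),(125,255,255))).items():
        print(n,k,blobs(ims[n],lo,hi,60))
a=ims["scene"][90:330,250:470];b=ims["top"][230:370,170:370]
a=cv2.resize(a,(550,600),interpolation=cv2.INTER_CUBIC)
cv2.imwrite("pics/crop0.png",a[:,:,::-1])
E
```

```text
scene green [(array([275.9, 364. ]), [262, 354, 28, 22, 297])]
scene yellow [(array([430.9, 286.6]), [418, 278, 25, 19, 257])]
scene orange []
scene blue [(array([618.6, 197. ]), [587, 154, 53, 88, 2222]), (array([294.5, 194.8]), [287, 182, 16, 28, 350]), (array([296.2, 242.9]), [286, 234, 21, 19, 302])]
top green [(array([395.2, 134.7]), [386, 130, 20, 10, 164])]
top yellow [(array([553. ,  75.6]), [527, 51, 54, 50, 1889]), (array([258., 146.]), [248, 141, 21, 11, 174])]
top orange []
top blue [(array([ 11.9, 190.6]), [0, 128, 29, 118, 2535]), (array([323.1, 273.4]), [317, 267, 14, 14, 173])]
```

View pics/crop0.png

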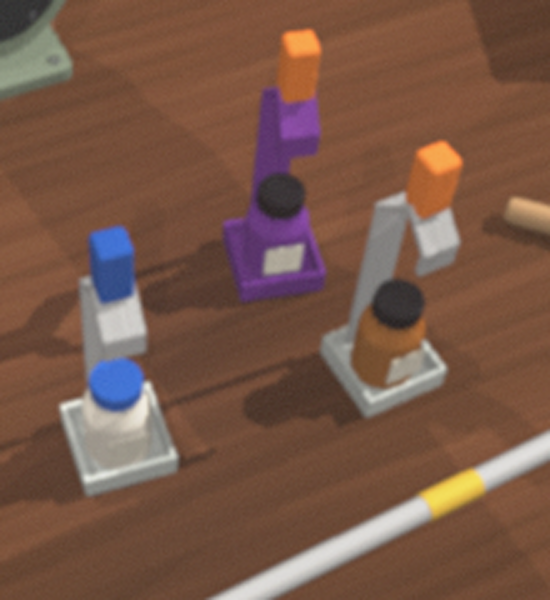

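The crop shows amber jar, aluminium tray and orange block on the right (block centre 434,180 in the crop), purple behind and white at left. The amber carrier is the right one, and its hook opens to the lower right. Next: pose from several points.

```bash
python3 - <<'E'
from h import *
s=cam("scene");t=cam("top")
f=lambda u,v:(250+u/2.5,90+v/2.5)
for n,a,b in(("green",(275.9,364),(395.2,134.7)),("yellow",(430.9,286.6),(258,146))): print(n,tri([ray(s,a),ray(t,b)]),atz(s,a,.183),atz(t,b,.184))
ts=cv2.imread("pics/top0.png")[:,:,::-1];ss=cv2.imread("pics/scene0.png")[:,:,::-1]
for n,im in(("s",ss),("t",ts)): print(n,blobs(im,(5,170,170),(18,255,255),60))
print("tray",[atz(s,f(*p),.018) for p in((322,340),(367,403),(444,365))])
print("white tray",[atz(s,f(*p),.018) for p in((61,408),(86,480),(177,457),(150,385))])
print("cap s",atz(s,f(399,300),.078),"t",atz(t,(213,269),.078))
print("blk top",atz(s,f(439,155),.204),"t",atz(t,(189,264),.204))
print("lip s",[atz(s,f(*p),.130) for p in((417,272),(459,250))],"wh",[atz(s,f(*p),.130) for p in((105,354),(146,347))])
print("wh blk",atz(s,f(111,238),.204),"purple blk",atz(s,f(302,42),.204))
E
```

```text
green (array([ 0.6369, -0.1074,  0.1809]), [np.float64(0.0011034781893134757), np.float64(0.0011034781893134343)]) [ 0.638  -0.1065  0.183 ] [ 0.6356 -0.108   0.184 ]
yellow (array([0.6241, 0.0927, 0.1817]), [np.float64(0.001310615264367567), np.float64(0.0013106152643674867)]) [0.625  0.0934 0.183 ] [0.6227 0.0912 0.184 ]
s [(array([369.9, 114.7]), [363, 102, 15, 28, 338]), (array([424.8, 159.4]), [416, 146, 19, 30, 357])]
t [(array([187.9, 263.7]), [181, 257, 15, 15, 209]), (array([418.6, 267.3]), [416, 257, 10, 20, 65]), (array([205.5, 344.9]), [197, 337, 18, 16, 214])]
tray [array([0.4261, 0.1539, 0.018 ]), array([0.4826, 0.1567, 0.018 ]), array([0.4771, 0.2189, 0.018 ])]
white tray [array([ 0.4057, -0.0271,  0.018 ]), array([ 0.4616, -0.0324,  0.018 ]), array([0.4695, 0.0264, 0.018 ]), array([0.4126, 0.0329, 0.018 ])]
cap s [0.4536 0.186  0.078 ] t [0.4511 0.1798 0.078 ]
blk top [0.4517 0.1873 0.204 ] t [0.4503 0.1839 0.204 ]
lip s [array([0.4712, 0.1776, 0.13  ]), array([0.4667, 0.2091, 0.13  ])] wh [array([ 0.4518, -0.012 ,  0.13  ]), array([0.4566, 0.0108, 0.13  ])]
wh blk [0.4347 0.0009 0.204 ] purple blk [0.3411 0.1614 0.204 ]
```

```bash
python3 -m jog '[[[0,0,-0.025],[0,0,0.14]],[[0,0,-0.025],[0,0,0.14]],[[0,0,0],[0,0,0]]]' 0.085 40
cat > go.py <<'E'
import sys
from h import *
# print tool-axis shift to world target x y z and turn to yaw(deg) of tool x, tool pointing straight down
def rel(p,yaw):
    s=bot.read_state();Rm=R.from_quat(s["ee_rot"]);y=np.radians(yaw)
    G=R.from_matrix(np.array([[np.cos(y),np.sin(y),0],[np.sin(y),-np.cos(y),0],[0,0,-1]]))
    d=Rm.inv().apply(np.array(p)-s["position"])
    print("t",s["t"],"pos",s["position"],"shift",d,"len",np.linalg.norm(d),"turn",(Rm.inv()*G).as_rotvec(),"F",s["ft_force"],"w",s["gripper_width"])
if __name__=="__main__":
    a=list(map(float,sys.argv[1:]));rel(a[:3],a[3])
E
python3 go.py 0.452 0.186 0.29 4.5
```

```text
t: 0.4
position: [0.2009, -0.5372, 0.2874]
ee_rot: [0.999, 0.034, -0.001, -0.004]
ft_force: [0.5, -0.3, 1.4]
gripper_width: 0.085
t 0.4 pos [ 0.2009 -0.5372  0.2874] shift [ 0.2995 -0.7045  0.002 ] len 0.765536032744403 turn [-0.0075  0.002  -0.0108] F [ 0.4606 -0.3035  1.3899] w 0.08502262615559952
```

```bash
python3 -m jog '[[[0.019,-0.045,0],[0,0,0]],[[0.019,-0.045,0],[0,0,0]],[[0.019,-0.045,0],[0,0,0]],[[0.019,-0.045,0],[0,0,0]],[[0.019,-0.045,0],[0,0,0]],[[0.019,-0.045,0],[0,0,0]],[[0.019,-0.045,0],[0,0,0]],[[0.019,-0.045,0],[0,0,0]]]'
python3 go.py 0.452 0.186 0.29 4.5
```

```text
t: 1.2
position: [0.3241, -0.1607, 0.28]
ee_rot: [0.999, 0.038, -0.004, -0.008]
ft_force: [1.0, 0.9, 0.0]
gripper_width: 0.0851
t 1.2 pos [ 0.3241 -0.1607  0.28  ] shift [ 0.1535 -0.3363 -0.0055] len 0.3697067794077319 turn [-0.0172  0.008  -0.0033] F [0.9823 0.8599 0.0027] w 0.08509398063553036
```

```bash
python3 -m jog '[[[0.02,-0.044,-0.001],[-0.01,0.004,0]],[[0.02,-0.044,-0.001],[-0.005,0.003,0]],[[0.02,-0.044,-0.001],[0,0,0]],[[0.02,-0.044,-0.001],[0,0,0]],[[0.02,-0.044,0],[0,0,0]],[[0.02,-0.044,0],[0,0,0]],[[0.02,-0.044,0],[0,0,0]],[[0,0,0],[0,0,0]]]'
python3 go.py 0.452 0.186 0.29 4.5
```

```text
t: 2.0
position: [0.4359, 0.1757, 0.2765]
ee_rot: [0.999, 0.051, -0.004, -0.001]
ft_force: [-0.2, -0.8, -0.5]
gripper_width: 0.0851
t 2.0 pos [0.4359 0.1757 0.2765] shift [ 0.0169 -0.0087 -0.0137] len 0.02341990496105335 turn [-0.0019  0.0086  0.0236] F [-0.1749 -0.7868 -0.5494] w 0.08511519062606757
```

```bash
python3 -m jog '[[[0.017,-0.009,-0.01],[0,0.008,0.022]],[[0,0,0],[0,0,0]]]'
python3 - <<'E'
from h import *
import go
s=bot.read_state();im=capture("wrist");cv2.imwrite("pics/w1.png",im[:,:,::-1])
c=cam("wrist",s)
for b in blobs(im,(5,170,120),(18,255,255),300): print(b,atz(c,b[0],.204))
print("exp",proj(c,(.452,.186,.204)));go.rel((.452,.186,.29),4.5)
E
```

```text
t: 2.2
position: [0.4507, 0.1871, 0.2835]
ee_rot: [0.999, 0.044, -0.003, 0.0]
ft_force: [-1.2, -0.5, 0.7]
gripper_width: 0.0851
(array([341.7, 187. ]), [0, 0, 640, 455, 71193]) [0.4922 0.1763 0.204 ]
(array([602.4,  20.1]), [560, 0, 80, 43, 2158]) [0.5885 0.0548 0.204 ]
(array([209.3,  49.3]), [171, 26, 87, 42, 878]) [0.5578 0.2523 0.204 ]
(array([103.6,  53.1]), [54, 32, 119, 45, 1105]) [0.5513 0.3068 0.204 ]
(array([122.4, 131.5]), [87, 106, 66, 47, 362]) [0.5125 0.3004 0.204 ]
(array([315.5, 181.6]), [297, 172, 41, 32, 473]) [0.4941 0.1918 0.204 ]
(array([360.6, 230.8]), [304, 208, 135, 55, 1876]) [0.4666 0.162  0.204 ]
(array([549.7, 326.5]), [375, 235, 265, 216, 14250]) [0.4109 0.0281 0.204 ]
(array([530.7, 257.2]), [504, 242, 45, 32, 473]) [0.4586 0.0547 0.204 ]
(array([423.3, 402.2]), [403, 386, 38, 34, 367]) [0.3409 0.1003 0.204 ]
(array([114. , 470.8]), [94, 458, 41, 22, 450]) [0.2533 0.3288 0.204 ]
exp [318.8661 249.9208]
t 2.25 pos [0.449  0.186  0.2826] shift [ 0.0029  0.0003 -0.0074] len 0.007969287967322027 turn [0.0019 0.0098 0.0081] F [-0.4082 -0.3648 -1.119 ] w 0.08507163243644404
```

View pics/w1.png

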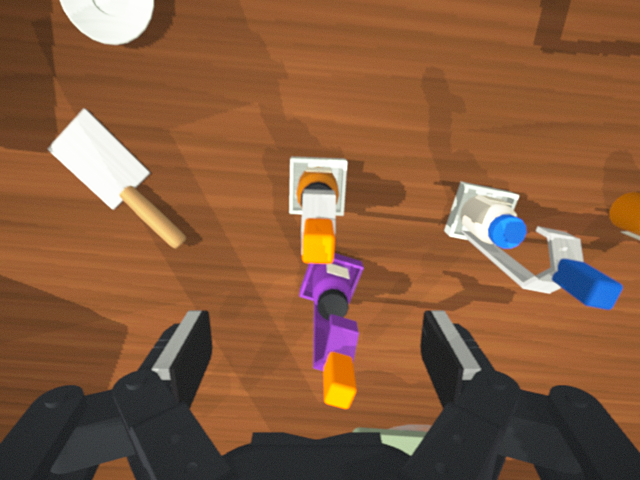

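The wrist view shows the amber block's top at about (319,250), where the estimate projects (318.9,249.9), and the tray is square with the camera. Descend.

```bash
python3 -m jog '[[[0.003,0,0.025],[0,0.008,0.008]],[[0,0,0.025],[0,0,0]],[[0,0,0.025],[0,0,0]],[[0,0,0.01],[0,0,0]],[[0,0,0],[0,0,0]]]'
python3 go.py 0.452 0.186 0.181 4.5
```

```text
t: 2.75
position: [0.4465, 0.1794, 0.1925]
ee_rot: [0.999, 0.04, -0.004, 0.003]
ft_force: [-0.1, 0.4, 0.4]
gripper_width: 0.0849
t 2.75 pos [0.4465 0.1794 0.1925] shift [ 0.0061 -0.0062  0.0115] len 0.014394986843998269 turn [0.0056 0.0085 0.0013] F [-0.0559  0.3921  0.3587] w 0.08488690196636971
```

```bash
python3 -m jog '[[[0.006,-0.006,0.011],[0.005,0.008,0]],[[0,0,0],[0,0,0]]]'
python3 go.py 0.452 0.186 0.181 4.5
```

```text
t: 2.95
position: [0.4519, 0.1847, 0.1825]
ee_rot: [0.999, 0.04, 0.0, 0.0]
ft_force: [0.3, 0.2, -0.2]
gripper_width: 0.0849
t 2.95 pos [0.4519 0.1847 0.1825] shift [ 0.0002 -0.0013  0.0015] len 0.001991605712809597 turn [ 0.0005 -0.0005  0.0009] F [ 0.2762  0.1552 -0.1738] w 0.08491123830923579
```

```bash
python3 -m jog '[[[0,-0.001,0.002],[0,0,0]],[[0,0,0],[0,0,0]],[[0,0,0],[0,0,0]],[[0,0,0],[0,0,0]],[[0,0,0],[0,0,0]],[[0,0,0],[0,0,0]]]' 0.0 60
python3 go.py 0.452 0.186 0.181 4.5
```

```text
t: 3.55
position: [0.4528, 0.1854, 0.1841]
ee_rot: [0.999, 0.04, 0.003, -0.0]
ft_force: [-0.6, 0.3, -2.2]
gripper_width: 0.0188
t 3.55 pos [0.4528 0.1854 0.1841] shift [-0.0007 -0.0007  0.0031] len 0.0032601756134077015 turn [-0.0007 -0.0056  0.001 ] F [-0.5605  0.2671 -2.2028] w 0.018831371008977638
```

```bash
python3 -m jog '[[[0,0,-0.01],[0,0,0]],[[0,0,-0.02],[0,0,0]],[[0,0,-0.025],[0,0,0]],[[0,0,-0.025],[0,0,0]],[[0,0,0],[0,0,0]]]'
python3 - <<'E'
from h import *
import go
s=bot.read_state();im=capture("wrist");im2=capture("scene")
cv2.imwrite("pics/w2.png",np.hstack([cv2.resize(im[120:480,160:480],(400,450)),im2[60:510,230:630]])[:,:,::-1] if 0 else np.hstack([cv2.resize(im[:, 160:480],(280,420)),im2[60:480,220:620]])[:,:,::-1])
go.rel((.545,.14,.262),3.7)
E
```

```text
t: 4.05
position: [0.4511, 0.1848, 0.2668]
ee_rot: [0.999, 0.04, 0.0, 0.001]
ft_force: [0.6, -0.7, -2.7]
gripper_width: 0.0192
t 4.15 pos [0.4492 0.1841 0.2633] shift [0.092  0.0516 0.0009] len 0.10542625804674502 turn [0.0032 0.0061 0.0154] F [-0.1518 -0.1573 -2.3174] w 0.019113662339633988
```

View pics/w2.png

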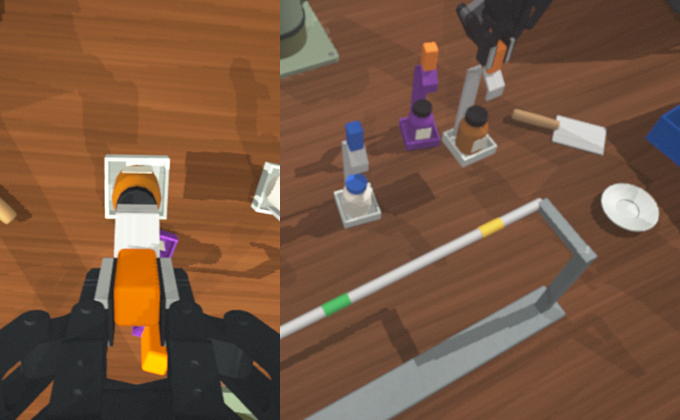

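Carrier held upright and square to the gripper, lifted clear. Now forward of the row, then along to the green band.

```bash
python3 -m jog '[[[0.03,0,0],[0,0.005,0.01]],[[0.035,0.01,-0.001],[0,0,0]],[[0.03,0.03,-0.001],[0,0,0]],[[0.005,0.04,0],[0,0,0]],[[0.003,0.04,0],[0,0,0]],[[0.003,0.04,0],[0,0,0]]]'
python3 go.py 0.545 -0.1035 0.262 3.7
```

```text
t: 4.75
position: [0.5651, 0.0313, 0.2525]
ee_rot: [0.999, 0.04, -0.011, 0.002]
ft_force: [0.2, -0.3, -2.0]
gripper_width: 0.0193
t 4.75 pos [0.5651 0.0313 0.2525] shift [-0.0309  0.1328 -0.0084] len 0.1365716329841277 turn [0.0031 0.0218 0.0149] F [ 0.2348 -0.2655 -2.0191] w 0.01934232172747755
```

```bash
python3 -m jog '[[[-0.006,0.035,-0.006],[0.003,0.02,0.014]],[[-0.006,0.035,-0.003],[0,0,0]],[[-0.004,0.03,-0.002],[0,0,0]],[[-0.003,0.02,0],[0,0,0]],[[0,0,0],[0,0,0]]]'
python3 go.py 0.56 -0.112 0.260 3.7
```

```text
t: 5.25
position: [0.5497, -0.0995, 0.2521]
ee_rot: [1.0, 0.029, -0.011, -0.0]
ft_force: [-0.2, -0.1, -2.5]
gripper_width: 0.0189
t 5.25 pos [ 0.5497 -0.0995  0.2521] shift [ 0.0094  0.0131 -0.0081] len 0.018063692984589985 turn [-0.0013  0.0217 -0.0056] F [-0.1762 -0.0858 -2.4678] w 0.01892488605101862
```

```bash
python3 -m jog '[[[0.009,0.013,-0.01],[0,0.022,-0.005]],[[0,0,0],[0,0,0]]]'
python3 - <<'E'
from h import *
import go
s=bot.read_state();im=capture("wrist");c=cam("wrist",s);sc=capture("scene");t=capture("top")
cv2.imwrite("pics/w3.png",np.hstack([cv2.resize(im,(400,300)),sc[180:480,160:460]])[:,:,::-1])
for n,i in(("w",im),("s",sc),("t",t)): print(n,blobs(i,(50,120,60),(80,255,255),60))
for z,p in((.18,(.6369,-.1074)),): print("green exp",proj(c,(*p,z)))
go.rel((.56,-.112,.260),3.7)
E
```

```text
t: 5.45
position: [0.5595, -0.1123, 0.2599]
ee_rot: [0.999, 0.032, -0.001, -0.002]
ft_force: [0.2, 0.2, -1.5]
gripper_width: 0.0188
w [(array([316.4, 119.5]), [289, 107, 55, 26, 1408])]
s [(array([276. , 364.2]), [263, 354, 27, 21, 286])]
t []
green exp [317.7633 120.5447]
t 5.6 pos [ 0.5578 -0.1103  0.2588] shift [ 0.002   0.0018 -0.0012] len 0.0030101754505858077 turn [-0.0054  0.0066  0.0008] F [ 0.5147  0.1627 -2.9495] w 0.018879996225094064
```

View pics/w3.png

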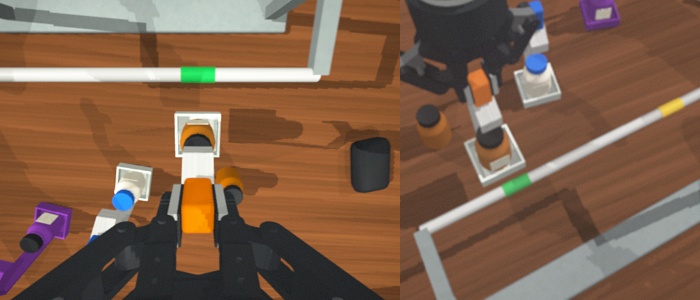

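The wrist view shows the rail level in the frame, green band at (316,120) in line with the carrier, hook square. Advance over the rail.

```bash
python3 -m jog '[[[0.02,0.001,-0.003],[-0.005,0.006,0]],[[0.02,0,-0.001],[0,0.003,0]],[[0.018,0,-0.001],[0,0.003,0]],[[0.012,0,-0.001],[0,0,0]],[[0,0,0],[0,0,0]]]'
python3 go.py 0.637 -0.1074 0.260 3.7
```

```text
t: 6.1
position: [0.6292, -0.1015, 0.2641]
ee_rot: [0.999, 0.036, 0.002, -0.001]
ft_force: [0.5, -0.9, -2.1]
gripper_width: 0.0188
t 6.1 pos [ 0.6292 -0.1015  0.2641] shift [0.0073 0.0065 0.0041] len 0.010627944280519538 turn [-0.0024 -0.0033  0.0065] F [ 0.5136 -0.9326 -2.0898] w 0.018808579769982833
```

```bash
python3 -m jog '[[[0.007,0.006,0.004],[-0.002,-0.003,0.006]],[[0,0,0.015],[0,0,0]],[[0,0,0.015],[0,0,0]],[[0,0,0.008],[0,0,0]],[[0,0,0],[0,0,0]]]'
python3 go.py 0.637 -0.1074 0.209 3.7
```

```text
t: 6.6
position: [0.6357, -0.1063, 0.2197]
ee_rot: [0.999, 0.033, -0.001, 0.0]
ft_force: [0.2, 0.5, -2.8]
gripper_width: 0.0192
t 6.6 pos [ 0.6357 -0.1063  0.2197] shift [0.0013 0.0012 0.0107] len 0.010856165509589715 turn [0.0002 0.0024 0.0019] F [ 0.1509  0.4568 -2.8348] w 0.01920824317739614
```

```bash
python3 -m jog '[[[0.001,0.001,0.006],[0,0.002,0.002]],[[0,0,0.004],[0,0,0]],[[0,0,0],[0,0,0]]]'
python3 - <<'E'
from h import *
import go
s=bot.read_state();im=capture("wrist");c=cam("wrist",s);sc=capture("scene")
cv2.imwrite("pics/w4.png",np.hstack([im[60:360,140:500],cv2.resize(sc[260:430,180:380],(353,300))])[:,:,::-1])
go.rel((.637,-.1074,.209),3.7)
E
```

```text
t: 6.9
position: [0.6374, -0.1076, 0.2104]
ee_rot: [0.999, 0.032, 0.001, 0.0]
ft_force: [-0.4, -0.8, -1.8]
gripper_width: 0.0188
t 7.0 pos [ 0.6373 -0.1076  0.2107] shift [-0.0003 -0.0002  0.0017] len 0.0017340410767044234 turn [ 0.001  -0.0022 -0.0004] F [ 0.035   0.2506 -1.1345] w 0.018782364350885268
```

View pics/w4.png

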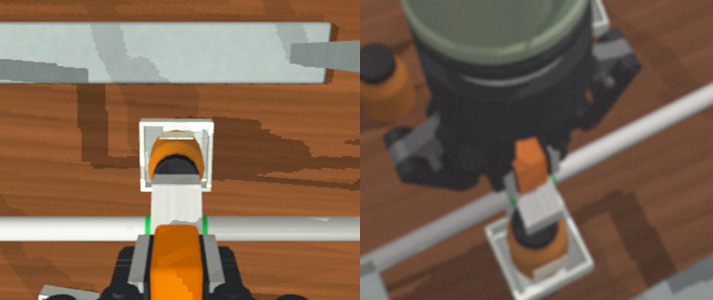

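The hook covers the rail, green showing equally on both sides (wrist crop x≈147 and 205). Seat it gently.

```bash
python3 -m jog '[[[0,0,0.002],[0,-0.002,0]],[[0,0,0],[0,0,0]],[[0,0,0],[0,0,0]]]'
python3 -m jog '[[[0,0,0.002],[0,0,0]],[[0,0,0],[0,0,0]]]'
python3 go.py 0.637 -0.1074 0.209 3.7
```

```text
t: 7.3
position: [0.638, -0.1077, 0.21]
ee_rot: [0.999, 0.032, 0.001, 0.001]
ft_force: [0.4, 0.5, -2.0]
gripper_width: 0.0194
t: 7.5
position: [0.6388, -0.1077, 0.209]
ee_rot: [0.999, 0.032, 0.003, 0.001]
ft_force: [0.3, 0.0, -2.4]
gripper_width: 0.0188
t 7.5 pos [ 0.6388 -0.1077  0.209 ] shift [-0.0018 -0.0005 -0.    ] len 0.0018406965262818004 turn [ 0.0022 -0.0056 -0.0003] F [ 0.3372  0.018  -2.4396] w 0.018834138468692672
```

Not yet carrying; go on down.

```bash
python3 -m jog '[[[-0.001,0,0.003],[0,-0.004,0]],[[0,0,0],[0,0,0]]]'
python3 -m jog '[[[0,0,0.003],[0,0,0]],[[0,0,0],[0,0,0]]]'
python3 go.py 0.637 -0.1074 0.209 3.7
```

```text
t: 7.7
position: [0.6389, -0.1078, 0.2093]
ee_rot: [0.999, 0.032, 0.003, 0.001]
ft_force: [-0.3, -0.8, -2.1]
gripper_width: 0.0188
t: 7.9
position: [0.6387, -0.1079, 0.2091]
ee_rot: [0.999, 0.032, 0.004, 0.002]
ft_force: [1.0, 0.5, -2.4]
gripper_width: 0.019
t 7.9 pos [ 0.6387 -0.1079  0.2091] shift [-0.0017 -0.0006  0.0001] len 0.0017721083916621009 turn [ 0.0038 -0.0081 -0.0002] F [ 0.9878  0.4792 -2.3684] w 0.018961332732179086
```

```bash
python3 -m jog '[[[0,0,0.005],[0,-0.004,0]]]'
python3 -m jog '[[[0,0,0.005],[0,-0.004,0]]]'
python3 go.py 0.637 -0.1074 0.209 3.7
```

```text
t: 8.0
position: [0.6391, -0.1079, 0.2085]
ee_rot: [0.999, 0.032, 0.004, 0.002]
ft_force: [-9.6, 2.7, 36.2]
gripper_width: 0.019
t: 8.1
position: [0.639, -0.1079, 0.2086]
ee_rot: [0.999, 0.032, 0.004, 0.003]
ft_force: [-8.3, 2.3, 24.8]
gripper_width: 0.0192
t 8.1 pos [ 0.639  -0.1079  0.2086] shift [-0.002  -0.0006 -0.0004] len 0.0021484266480782566 turn [ 0.0054 -0.0068 -0.0002] F [-8.314  2.342 24.793] w 0.019215526967535757
```

Seated (contact at z≈0.2087, agrees with 31 mm). Relax x slightly and start sliding toward yellow (tool −y).

```bash
python3 -m jog '[[[-0.001,0,0],[0.002,-0.004,0]],[[0,-0.005,0.001],[0,0,0]],[[0,-0.01,0.001],[0,0,0]],[[0,-0.01,0.001],[0,0,0]]]'
python3 go.py 0.6255 0.0927 0.2088 3.7
```

```text
t: 8.5
position: [0.6377, -0.0894, 0.2087]
ee_rot: [0.999, 0.032, 0.004, 0.009]
ft_force: [-3.0, -8.2, 9.2]
gripper_width: 0.0188
t 8.5 pos [ 0.6377 -0.0894  0.2087] shift [-0.0005 -0.1824 -0.0035] len 0.18246605097874077 turn [ 0.019  -0.0084 -0.0006] F [-2.9613 -8.2435  9.1738] w 0.018832561314177758
```

```bash
python3 -m jog '[[[0,-0.01,0],[0.012,-0.004,0]],[[0,-0.012,0.001],[0.006,0,0]],[[0,-0.012,0.001],[0.004,0,0]],[[0,-0.012,0.001],[0.004,0,0]],[[0,-0.012,0.001],[0.004,0,0]]]'
python3 go.py 0.6255 0.0927 0.2088 3.7
```

```text
t: 9.0
position: [0.6347, -0.0421, 0.2088]
ee_rot: [0.999, 0.033, 0.004, 0.009]
ft_force: [-2.0, -9.2, 8.2]
gripper_width: 0.019
t 9.0 pos [ 0.6347 -0.0421  0.2088] shift [-0.0003 -0.1351 -0.0024] len 0.13509084448969333 turn [ 0.0174 -0.0078  0.0009] F [-2.0238 -9.247   8.2352] w 0.01900410115723017
```

```bash
python3 -m jog '[[[0,-0.012,0.001],[0.006,-0.003,0.001]],[[0,-0.012,0.001],[0.006,0,0]],[[0,-0.012,0.001],[0.006,0,0]],[[0,-0.012,0.001],[0.006,0,0]],[[0,-0.012,0.001],[0.006,0,0]],[[0,-0.012,0.001],[0.006,0,0]],[[0,-0.012,0.001],[0.006,0,0]],[[0,-0.012,0.001],[0.006,0,0]]]'
python3 go.py 0.6255 0.0927 0.2088 3.7
```

```text
t: 9.8
position: [0.6296, 0.0357, 0.2088]
ee_rot: [0.999, 0.034, 0.006, 0.009]
ft_force: [-1.7, -9.0, 9.3]
gripper_width: 0.0192
t 9.8 pos [0.6296 0.0357 0.2088] shift [-0.0002 -0.0572 -0.0011] len 0.05717609141610244 turn [ 0.0182 -0.012   0.0037] F [-1.6789 -9.0481  9.2868] w 0.019200099219826544
```

```bash
python3 -m jog '[[[0,-0.012,0.001],[0.006,-0.004,0.002]],[[0,-0.012,0.001],[0.006,-0.002,0]],[[0,-0.012,0.001],[0.006,-0.002,0]],[[0,-0.012,0.001],[0.006,0,0]],[[0,-0.009,0.001],[0.006,0,0]],[[0,0,0],[0.01,0,0]]]'
python3 - <<'E'
from h import *
import go
s=bot.read_state();im=capture("wrist");sc=capture("scene")
cv2.imwrite("pics/w5.png",np.hstack([im[60:360,140:500],cv2.resize(sc[170:340,330:530],(353,300))])[:,:,::-1])
go.rel((.6255,.0927,.2088),3.7)
E
```

```text
t: 10.4
position: [0.6266, 0.0827, 0.2089]
ee_rot: [0.999, 0.035, 0.004, 0.003]
ft_force: [-0.4, 3.1, 1.1]
gripper_width: 0.0188
t 10.5 pos [0.6266 0.0826 0.2088] shift [-0.0004 -0.0101 -0.0001] len 0.01013868153081469 turn [ 0.0059 -0.0085  0.004 ] F [-1.3464  1.5969  5.2081] w 0.01879503058932985
```

View pics/w5.png

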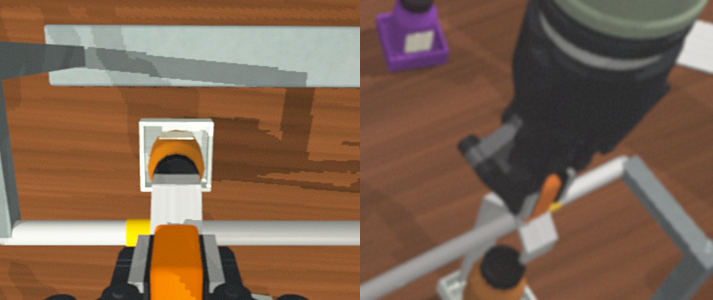

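The yellow band shows only at left (crop x 126–149), so about 10.5 mm remain, which matches the calculation.

```bash
python3 -m jog '[[[0,-0.007,0.001],[0.006,-0.006,0.003]],[[0,-0.006,0.001],[0.006,0,0]],[[0,0,0],[0.008,-0.002,0]]]'
python3 go.py 0.6255 0.0932 0.2088 3.7
```

```text
t: 10.8
position: [0.6263, 0.0902, 0.2088]
ee_rot: [0.999, 0.033, 0.001, -0.001]
ft_force: [-0.6, 3.2, 1.4]
gripper_width: 0.019
t 10.8 pos [0.6263 0.0902 0.2088] shift [-0.0006 -0.003   0.    ] len 0.003110210271571645 turn [-0.0011 -0.0018  0.0021] F [-0.592   3.2406  1.393 ] w 0.019023186204987
```

```bash
python3 -m jog '[[[0,-0.005,0.0005],[0,0,0.002]],[[0,0,0],[0,0,0]],[[0,0,0],[0,0,0]]]'
python3 - <<'E'
from h import *
import go
s=bot.read_state();im=capture("wrist");c=cam("wrist",s)
for b in blobs(im,(20,150,120),(32,255,255),15): print(b)
print([proj(c,p) for p in((.6241,.0927,.18),(.6251,.0777,.18),(.6231,.1077,.18))])
go.rel((.6255,.0932,.2088),3.7)
E
```

```text
t: 11.1
position: [0.6261, 0.0934, 0.2088]
ee_rot: [0.999, 0.032, 0.001, 0.002]
ft_force: [-0.2, -2.4, 4.9]
gripper_width: 0.0191
(array([289. , 286.5]), [289, 279, 1, 16, 16])
(array([346.5, 286.3]), [343, 279, 9, 16, 125])
[array([318.2943, 294.4887]), array([348.953 , 294.3737]), array([287.6221, 294.6038])]
t 11.15 pos [0.6261 0.0934 0.2088] shift [-0.0007  0.0002  0.    ] len 0.0006866427303021826 turn [ 0.0034 -0.0016 -0.0006] F [-1.0541 -1.2729  5.3211] w 0.019004588016312877
```

Centred on yellow within about 2 mm (hook 290–343 px, band about 288–352 px). Release and retreat straight up.

```bash
python3 -m jog '[[[0,0,0],[0,0,0]],[[0,0,0],[0,0,0]],[[0,0,0],[0,0,0]]]' 0.045
python3 -m jog '[[[0,0,-0.01],[0,0,0]],[[0,0,-0.02],[0,0,0]],[[0,0,-0.03],[0,0,0]],[[0,0,-0.03],[0,0,0]],[[0,0,-0.03],[0,0,0]],[[-0.03,0,0],[0,0,0]],[[-0.04,0,0],[0,0,0]],[[-0.04,0,0],[0,0,0]]]'
python3 -m jog '[[[-0.045,0,0],[0,0,0]],[[-0.045,0,0],[0,0,0]],[[-0.03,0,0],[0,0,0]],[[0,0,0],[0,0,0]],[[0,0,0],[0,0,0]],[[0,0,0],[0,0,0]]]'
python3 - <<'E'
from h import *
import go
s=bot.read_state();im=capture("wrist");sc=capture("scene")
cv2.imwrite("pics/w6.png",np.hstack([cv2.resize(im,(400,300)),cv2.resize(sc[100:400,260:560],(400,400))[:300]])[:,:,::-1]);cv2.imwrite("pics/s6.png",np.vstack([sc[100:400,250:560]])[:,:,::-1])
cv2.imwrite("pics/f6.png",np.hstack([cv2.resize(im,(400,300)),sc[100:400,250:600]])[:,:,::-1])
print(s["position"],s["ft_force"],s["gripper_width"])
E
```

```text
t: 11.45
position: [0.6251, 0.0943, 0.2059]
ee_rot: [0.999, 0.032, -0.002, 0.001]
ft_force: [0.2, 0.3, -0.3]
gripper_width: 0.0451
t: 12.25
position: [0.5172, 0.0884, 0.3314]
ee_rot: [0.999, 0.032, -0.002, 0.001]
ft_force: [-0.4, -0.8, 0.6]
gripper_width: 0.0451
t: 12.85
position: [0.3892, 0.0805, 0.3359]
ee_rot: [0.999, 0.032, 0.001, 0.0]
ft_force: [0.3, 0.4, -0.5]
gripper_width: 0.0456
[0.3892 0.0805 0.3359] [ 0.3334  0.3571 -0.5389] 0.04558058644177373
```

View pics/f6.png

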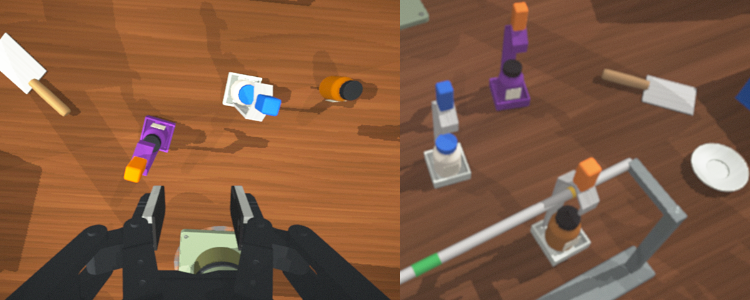

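The carrier hangs at the yellow band (scene crop 587,172), and the white and purple ones stand as before. A numeric check of place, yaw and stillness:

```bash
python3 - <<'E'
from h import *
s=cam("scene");t=cam("top");r=[]
for k in range(3):
    a=capture("scene");b=capture("top")
    A=[x for x in blobs(a,(5,170,150),(18,255,255),60) if x[0][1]>220];B=[x for x in blobs(b,(5,170,150),(18,255,255),40) if x[0][1]<200]
    print([(x[0],x[1][4]) for x in A],[(x[0],x[1][4]) for x in B])
    for x in B: print("top block z.229",atz(t,x[0],.229))
print("exp scene",proj(s,(.6241,.0927,.211)),"top",proj(t,(.6241,.0927,.229)))
z=np.hstack([cv2.resize(a[250:380,370:500],(390,390),interpolation=2),cv2.resize(b[90:220,200:330],(390,390),interpolation=2)])
cv2.imwrite("pics/z7.png",z[:,:,::-1])
E
```

```text
[(array([436.8, 272.8]), 573), (array([201.3, 303.9]), 97)] [(array([253.2, 138.9]), 269)]
top block z.229 [0.6186 0.0913 0.229 ]
[(array([436.8, 272.9]), 574), (array([201.4, 303.8]), 100)] [(array([253.3, 139. ]), 270)]
top block z.229 [0.6185 0.0912 0.229 ]
[(array([436.8, 272.9]), 566), (array([201.2, 304.2]), 97)] [(array([253.2, 139. ]), 270)]
top block z.229 [0.6185 0.0913 0.229 ]
exp scene [435.1113 274.1515] top [252.2253 135.0326]
```

View pics/z7.png

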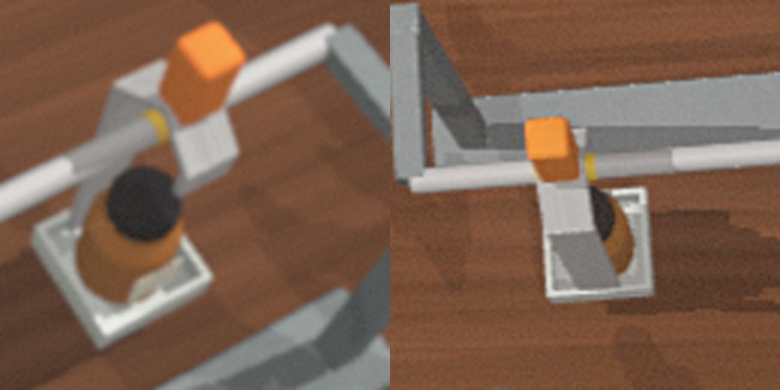

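```bash
python3 -c "
from rig import close_job,bot
print(bot.read_state()['t'],close_job())"
```

```text
the job is handed in; nothing more can be done
13.25 None
```

The amber carrier is hanging on the rail at the yellow band, and I handed the job in at t ≈ 13.3 s of the 51 s allowed. I hooked it on at the green band, with green showing equally on both sides. I then slid it about 0.2 m along the rail in contact, released it and pulled the arm clear.

**Last checks:**
- **Position:** the grip block is within about 2 mm of the yellow band's centre along the rail. The two wrist-camera estimates differed by 1–2 mm, within the calibration error.
- **Stillness:** the carrier did not move over three successive pairs of pictures.
- **Upright:** it looks upright in both views. The top view put the block about 5 mm nearer the robot than expected. I put that down to the colour patch including the block's side face, but did not check it.
- **Square to the rail:** the tray edges ran roughly parallel to the rail. One rough reading of a tray edge differed by 2–3°, which is about the pixel error.
- **Forces:** the highest wrist force I read was about 38 N, when the hook seated on the rail.
- **Other objects:** the white carrier, the purple look-alike and the loose jar were never touched, and look unchanged in the pictures.

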